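# Seat the sample block in the corner under the sampling needle

## Task

Bring the metal sample block, by its grip rib if you like, onto the docking bed and work it in flat until its well is under the fixed needle and the block is pressed into the corner, square against the end stop and the side stop at once. Never bump the needle or its arm. Finish while still holding the block pressed firmly against both stops: do not let go or back off.

Things in the scene. Friction and masses are not known exactly. Their poses are not given: they have to be found in the camera images.
- block: Loose aluminium sample block, 130 (x) x 60 (y) x 24 (z) mm, 0.28 to 0.46 kg. Origin: centre of its underside; z up. One round well (16 mm wide, 16 deep) in its top near the +x end. A black grip rib stands on top: 60 mm long (x), 14 mm thick (y), 24 to 50 mm above the underside, its middle 20 mm from the origin towards -x. Starts on the worktop right of the bed, turned up to 1.2 rad.
- rib (a point): Centre of the block's grip rib: 20 mm from the block's origin along -x, 37 mm above the underside (13 mm below the rib's top); axes as the block's.
- well (a point): Centre of the mouth of the block's well, in its top face: 47 mm from the block's origin along +x, 24 mm above the underside.
- bed: Fixed grey plate, 200 (x) x 120 (y) x 8 mm. Origin: centre of its underside, on the worktop; +x points ahead (within 0.25 rad of world x), +y left. Polished, as are the stops: friction with the block about 0.2. Front and right edges open. Block seated: axes parallel to the bed's, +x (well) end at the end stop, +y long side at the side stop, block origin at x -5, y +5, z +8 mm in this frame.
- end_stop: Rigid steel stop across the bed's far end: 50 mm wide (y), 14 mm thick, standing 20 mm above the bed's top. Origin: foot of the middle of its stop face, which looks along the bed's -x; at x +60, y +5, z +8 mm in the bed's frame. Axes as the bed's.
- side_stop: Rigid steel stop along the bed's left side: 90 mm long (x), 14 mm thick, standing 20 mm above the bed's top. Origin: foot of the middle of its stop face, which looks along the bed's -y; at x -5, y +35, z +8 mm in the bed's frame. Axes as the bed's.
- needle: Fixed 3 mm steel needle pointing straight down from a black arm (16 mm wide; underside 62 mm, top with screw 79 mm above the worktop), on a 14 mm post behind the end stop. Origin: the needle's tip; axes as the bed's. The arm reaches from 8 mm in front of the tip back to the post, 45 mm behind the tip (+x).
- needle_tip (a point): The needle's tip, 40 mm above the worktop: 8 mm above the top face of a block lying on the bed, but lower than the rib's top. At x +42, y +5 mm in the bed's frame: over the middle of the well when the block is seated.
Mind the look-alikes: they are no part of the job. Several things have the shape of the block; the one meant has the colours described above.

How it is judged:
By the outcome, as a careful person would: the job done as asked, in the order asked, and still so for the second after the job is handed in, while the arm keeps its last pose, push and grip.
It also fails if it takes over 48 s, if anything falls off the work surface, if the arm or the gripper's body presses on something with over 40 N, if the wrist force passes 120 N, or if a joint passes its speed limit or range.

## Robot

A 6-joint arm with a two-finger parallel gripper is mounted at the origin on a cart in front of the work surface, level with it; the furniture and walls round the work are solid. World frame = base frame: x ahead of the robot, y to its left, z up, the work surface at z = 0. Lengths are in mm, angles in rad, forces in N, time in s.
With the tool pointing down it reaches from about 400 to 925 mm from the base axis. Payload 12.5 kg.
Tool frame: the origin (TCP) lies between the finger pads; the fingertips stand 19 mm ahead of it and the grasp point (between the pads) is the TCP (env.tips_ahead is the distance from the TCP to the fingertips, in mm); z points along the fingers, y is the line along which they close (so a half turn about z gives the same grasp; the last joint's range is limited). The gripper opens to 95 mm and grips with 3 to 60 N. Pads are 20 mm wide; open, the fingers measure 119 mm over their backs; the gripper's body (75 mm by 180 mm) begins 59 mm behind the grasp point.
Start: joints at [-1.345, 0.491, 1.559, -0, 1.092, -0.106], TCP at [203.614, -590.923, 196.361] pointing down, gripper open.
Joint ranges: [-3.1, 3.1], [-0.84, 2.19], [0.05, 2.79], [-1.13, 4.28], [0.06, 2.93], [-2.69, 2.69]. Speed limits (rad/s): [2.22, 2.22, 2.79, 3.14, 3.14, 3.14].

## Interface

Orientations are given as [roll, pitch, yaw] about the fixed x, y, z axes, in that order (R = Rz(yaw) Ry(pitch) Rx(roll)).
In Python, from cell import env gives the robot as it stands.
- The arm moves only by the shell command python3 -m crank 'ROWS'. ROWS is JSON, a list of rows, each a list of 5 numbers: the shift along the tool's x, y, z in mm, then the turn about the tool's z in degrees, then the finger opening in mm, from 0 to 95.1. In form: [[dx, dy, dz, yaw, grip], ...]. A call has 1 to 10 rows; each row is the pose to reach, as a shift and turn from the pose commanded when the call began, along the tool's axes at that moment; what a row does not reach only later rows make up. A row lasts 1/12 s, in which the tool goes at most 41.7 mm and 7.16 degrees, less where a joint would pass 70% of its speed; a pose out of reach is approached as far as the arm can. A call with a gripper value outside its range is refused whole. The fingers move at their own pace and stop on an object; the grip force is fixed at half the most. Time passes only in rows, so rows that repeat a pose let the fingers close. It gives the time, the measured TCP pose, the force, the opening and the grip force at its end, in the units of the state.
- env.state(): the state, without advancing time (a new reading comes with each control period).
- env.read_camera(name): name is "scene" or "top"; returns a dict with "img" (384x512x3 uint8, blue, green, red), "K" (3x3 intrinsics, pixels), "k1" (the pictures are not rectified: a ray, as slopes to the right and down, at radius r is drawn at 1 + k1 r^2 times it, then the intrinsics apply), "pose" (4x4, takes a point from camera to world coordinates). Camera axes: x right, y down, z forward; pixel columns grow to the right and rows downward; lengths in mm; the calibration is good to about 2 mm. A picture is of the moment at which its call begins. There is no depth.
- env.job_done(): hands the job in; it is judged then, once.
The state is a dict: "t": time; "joints": joint angles; "qvel": joint speeds; "tau": joint torques, N m; "eef_pos": TCP position; "tcp_rot": TCP orientation; "ft_force": force on the tool from outside, world axes, zero at the start; "moment": the same for the moment, N m; "opening": opening from 0.0 (shut) to 1.0 (fully open); "grip_force": force on a finger pad.
Only numpy, scipy, OpenCV 4.12 (cv2) and the standard library are available. Lean on these libraries where they do the work, as an engineer would, in place of code of your own. Each camera call takes 0.05 s, during which the arm holds its last target. There are 200 camera calls.

## Working session

There is one attempt and no reset: what is moved stays moved. The work goes in short steps, Python scripts to look and compute and a shell command to move; the robot and the scene stay as the last step left them, time stands still between calls to the robot, and variables do not carry over. Pictures are saved under pics/ and viewed, at most 10 in all, crops included, and the job is handed in when it is done.

```bash
mkdir -p pics; ls; cat > h.py <<'E'
from cell import env
import numpy as np, cv2
def snap(n,f):
    c=env.read_camera(n); cv2.imwrite(f'pics/{f}.png',c['img']); np.savez(f'pics/{f}.npz',**{k:np.array(c[k]) for k in c}); return c
def load(f): return dict(np.load(f'pics/{f}.npz'))
def cast(c,uv,z):
    uv=np.array(uv,float).reshape(-1,1,2); d=np.array([float(c['k1']),0,0,0])
    n=cv2.undistortPoints(uv,c['K'],d).reshape(-1,2)
    T=c['pose']; r=np.c_[n,np.ones(len(n))]@T[:3,:3].T; o=T[:3,3]
    return o+r*((z-o[2])/r[:,2])[:,None]
def proj(c,P):
    T=np.linalg.inv(c['pose']); 
    return cv2.projectPoints(np.array(P,float).reshape(-1,1,3),cv2.Rodrigues(T[:3,:3])[0],T[:3,3],c['K'],np.array([float(c['k1']),0,0,0]))[0].reshape(-1,2)
E
python3 - <<'E'
from h import *
for n in('scene','top'):
    c=snap(n,n+'0'); print(n,c['pose'].round(2).tolist(),c['K'].tolist(),c['k1'])
print(env.state())
E
```

```text
pics
scene [[-0.6, -0.42, 0.68, -487.13], [-0.8, 0.31, -0.52, 542.8], [0.01, -0.86, -0.52, 833.14], [0.0, 0.0, 0.0, 1.0]] [[401.75304545360154, 0.0, 259.21271868964743], [0.0, 401.75304545360154, 192.99586084983693], [0.0, 0.0, 1.0]] -0.12495869379061181
top [[0.0, -0.99, 0.11, 388.97], [-1.0, -0.0, 0.0, -248.68], [-0.0, -0.11, -0.99, 1342.69], [0.0, 0.0, 0.0, 1.0]] [[356.2605061457354, 0.0, 253.56237252110773], [0.0, 356.2605061457354, 185.9534609205305], [0.0, 0.0, 1.0]] -0.02515792670982203
{'t': 0.1, 'joints': array([-1.34460379e+00,  4.91504283e-01,  1.55939943e+00, -4.98647739e-05,
        1.09171553e+00, -1.05580657e-01]), 'qvel': array([-7.89143266e-04, -1.04181505e-03, -1.84322541e-03, -2.94145906e-05,
       -3.03930627e-04, -8.43736444e-04]), 'tau': array([ 2.81986540e-03, -6.13623905e+01, -2.58604127e+01,  6.94116438e-02,
        4.70617425e-02, -6.86133808e-05]), 'eef_pos': array([ 203.54061756, -590.66980838,  195.8133306 ]), 'tcp_rot': array([-3.14056713e+00, -6.42048385e-05,  3.31796169e-01]), 'ft_force': array([0.426286  , 0.69906957, 1.14894221]), 'moment': array([-0.01467711,  0.00119706,  0.06910121]), 'grip_force': 0.0, 'opening': 0.999025269804101}
```

View pics/scene0.png

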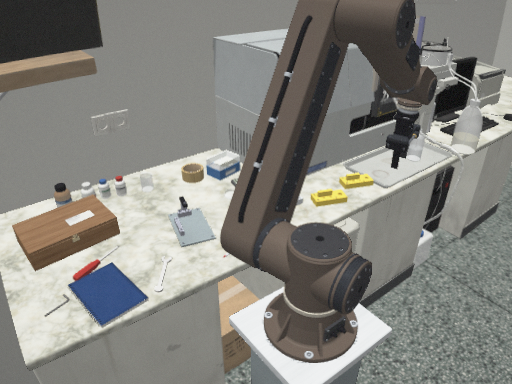

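View pics/top0.png

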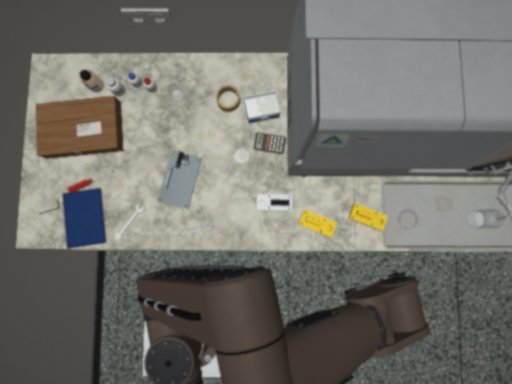

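The scene view shows the bed at about (190,226), with the block hidden behind the arm. The top view shows the bed at (180,180), the aluminium block at (275,202), and yellow look-alikes at (318,222) and (368,216). I'll enlarge the top view.

```bash
python3 - <<'E'
from h import *
c=load('top0'); i=c['img']
a=cv2.resize(i[140:220,150:210],None,fx=7,fy=7,interpolation=cv2.INTER_CUBIC)
b=cv2.resize(i[180:220,248:302],None,fx=7,fy=7,interpolation=cv2.INTER_CUBIC)
o=np.zeros((560,800,3),np.uint8);o[:560,:420]=a;o[:280,422:800]=b
cv2.imwrite('pics/z0.png',o)
print(cast(c,[[257,202],[293,202],[282,202],[203,155],[160,203]],24).round())
E
```

```text
[[ 481. -256.   24.]
 [ 481. -390.   24.]
 [ 481. -349.   24.]
 [ 657.  -52.   24.]
 [ 475.  104.   24.]]
```

View pics/z0.png

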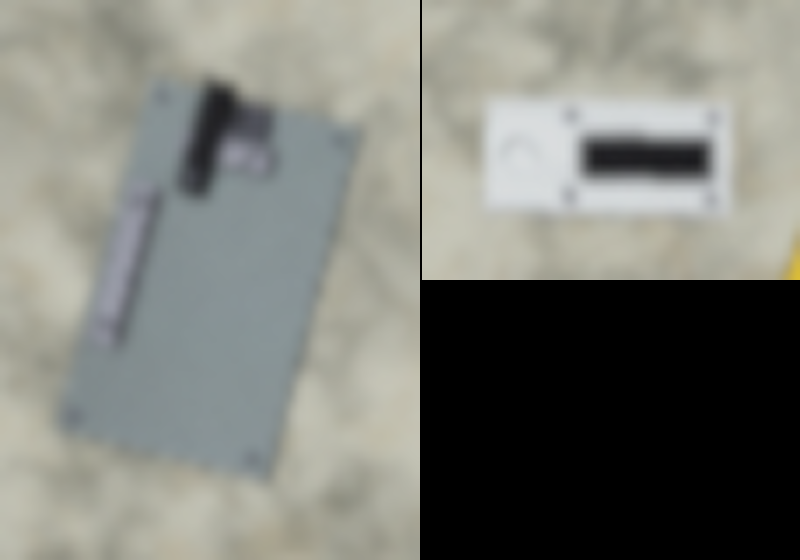

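The crop shows the bed's plate corners clearly. The needle arm is at the far end, the side stop on the left, and the block's well end (+x) points to world +y. Next I measure with colour masks.

```bash
cat > m.py <<'E'
from h import *
def rect(P):
    (cx,cy),(w,h),_=r=cv2.minAreaRect(P[:,:2].astype(np.float32)); b=cv2.boxPoints(r)
    e=b[1]-b[0]; f=b[2]-b[1]; l=e if np.hypot(*e)>np.hypot(*f) else f
    a=np.arctan2(l[1],l[0]); return np.round([cx,cy,w,h],1),round((a+np.pi/2)%np.pi-np.pi/2,3)
def comp(m,near):
    n,l,s,ce=cv2.connectedComponentsWithStats(m.astype(np.uint8)); k=[j for j in range(1,n) if s[j,4]>25]
    k=min(k,key=lambda j:np.hypot(*(ce[j]-near))); return (l==k).astype(np.uint8)
def cont(m,c,z,s=6):  # upsampled mask outline -> world
    h=max(cv2.findContours(m,0,1)[0],key=cv2.contourArea).reshape(-1,2); return cast(c,h,z)
E
python3 - <<'E'
from m import *
def up(c,x0,x1,y0,y1,s=8): return cv2.resize(c['img'][y0:y1,x0:x1],None,fx=s,fy=s,interpolation=cv2.INTER_CUBIC).astype(int)
def w(c,m,x0,y0,z,s=8):
    h=max(cv2.findContours(m,0,1)[0],key=cv2.contourArea).reshape(-1,2); return cast(c,(h+.5)/s-.5+[x0,y0],z)
t=load('top0');s=load('scene0')
for n,c,b,near in(('top',t,(150,210,140,220),(30,45)),('scene',s,(160,225,190,255),(32,38))):
    i=up(c,*b); print(n,i[near[1]*8,near[0]*8],i[16,16])
    m=(i[...,0]-i[...,2]>4)
    m=comp(cv2.morphologyEx(m.astype(np.uint8),cv2.MORPH_OPEN,np.ones((9,9))),np.array(near)*8)
    cv2.imwrite(f'pics/m{n}.png',np.hstack([i.clip(0,255).astype(np.uint8),cv2.cvtColor(m*255,cv2.COLOR_GRAY2BGR)]))
    P=w(c,m,b[0],b[2],8); print(rect(P))
    A=cv2.approxPolyDP(cv2.convexHull(P[:,:2].astype(np.float32)),12,True).reshape(-1,2);print(A.round().tolist())
i=up(t,248,302,180,220)
m=comp((i.min(2)>190),np.array([8,20])*8); P=w(t,m,248,180,24);print('block',rect(P))
m=comp((i.max(2)<110),np.array([32,22])*8); P=w(t,m,248,180,50);print('rib',rect(P))
E
```

```text
top [150 147 136] [157 171 172]
(array([566.9,  38.3, 117.4, 196.6]), np.float32(-0.235))
[[674.0, 69.0], [488.0, 115.0], [460.0, 6.0], [648.0, -39.0]]
scene [189 187 173] [180 196 194]
(array([584.7,  39.9, 119.9, 244.9]), np.float32(-0.239))
[[703.0, 10.0], [676.0, 77.0], [479.0, 120.0], [462.0, 8.0], [647.0, -36.0]]
block (array([ 482.8, -313.2,  120.6,   62. ]), np.float32(1.562))
rib (array([ 479. , -338.2,   64.3,   19.1]), np.float32(1.537))
```

```bash
python3 - <<'E'
import cv2,numpy as np
a=cv2.imread('pics/mtop.png');b=cv2.imread('pics/mscene.png');h=max(a.shape[0],b.shape[0])
f=lambda x:cv2.copyMakeBorder(x,0,h-x.shape[0],0,0,0)
o=np.hstack([f(a),f(b)]);cv2.imwrite('pics/mm.png',cv2.resize(o,(800,int(800*o.shape[0]/o.shape[1]))))
E
```

```text
(no output)
```

View pics/mm.png

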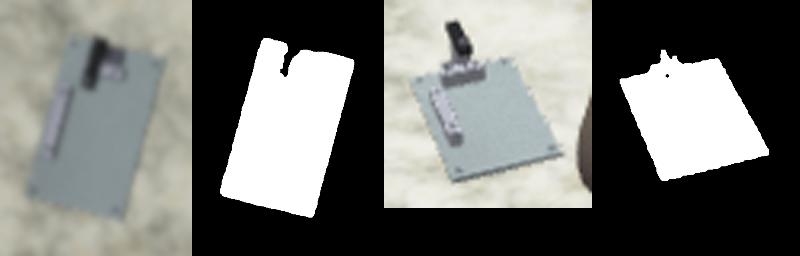

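The top and scene views agree: bed centre (567,39.5), yaw -0.236. The rib is at (480,-337) with yaw about 1.55. I'll move above the rib.

```bash
python3 -m crank '[[344,-150,60,-70,60],[344,-150,60,-70,60],[344,-150,60,-70,60],[344,-150,60,-70,60],[344,-150,60,-70,60],[344,-150,60,-70,60],[344,-150,60,-70,60],[344,-150,60,-70,60],[344,-150,60,-70,60],[344,-150,60,-70,60]]'
python3 - <<'E'
from m import *
snap('scene','scene1')
s=env.state();print(s['t'],s['eef_pos'],s['tcp_rot'])
E
```

```text
t: 0.93
eef_pos: [483.1, -332.6, 135.0]
tcp_rot: [-3.141, -0.002, 1.564]
ft_force: [-0.2, -0.3, 0.1]
opening: 0.629
grip_force: 0.0
0.9833 [ 482.18508024 -333.77757625  135.29496931] [-3.14060363e+00 -1.25160683e-03  1.56985304e+00]
```

View pics/scene1.png

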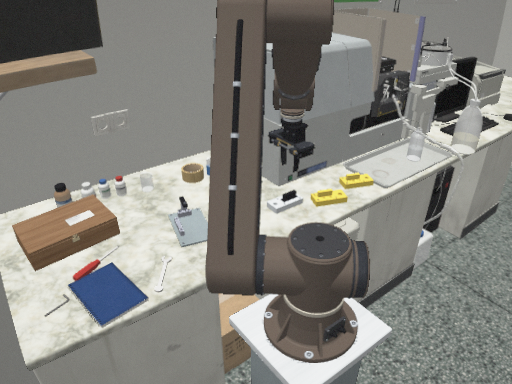

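The block is now in clear view at (285,201), with its rib at (289,196) and the gripper above it. I'll check the rib position from this view.

```bash
python3 - <<'E'
from m import *
c=load('scene1');x0,y0,s=262,182,8
i=cv2.resize(c['img'][y0:215,x0:308],None,fx=s,fy=s,interpolation=cv2.INTER_CUBIC).astype(int)
cv2.imwrite('pics/b1.png',cv2.resize(i.clip(0,255).astype(np.uint8),None,fx=2,fy=2))
m=comp((i.max(2)<90),np.array([26,14])*s)
h=max(cv2.findContours(m,0,1)[0],key=cv2.contourArea).reshape(-1,2)
P=cast(c,(h+.5)/s-.5+[x0,y0],37);print(rect(P),P[:,:2].mean(0))
print(((proj(c,[[480,-337,37],[480,-367,50],[480,-307,50],[450,-252,24],[450,-382,24],[510,-252,24],[510,-382,24]])+.5-[x0,y0])*16).round().tolist())
E
```

```text
(array([ 479.1, -332.2,   42.1,   83.3]), np.float32(-1.57)) [ 478.55624541 -331.7838182 ]
[[450.0, 214.0], [548.0, 129.0], [355.0, 207.0], [251.0, 433.0], [672.0, 255.0], [90.0, 320.0], [507.0, 151.0]]
```

View pics/b1.png

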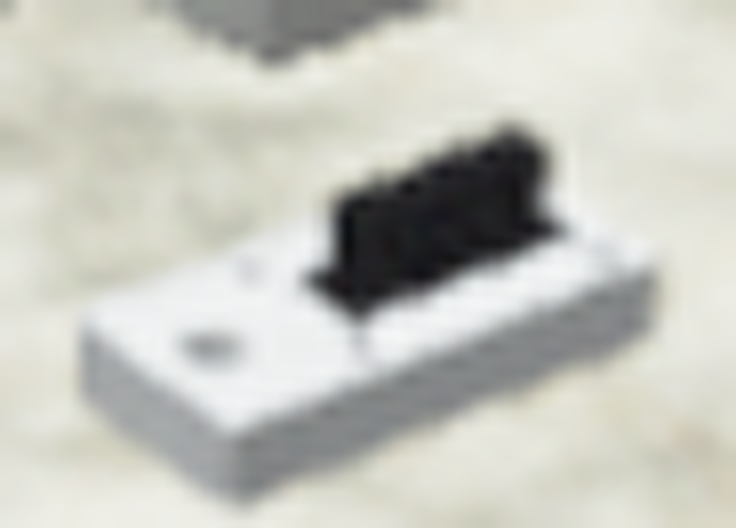

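The view confirms the block to within 2 mm: near corner at (238,425), well at (212,347), rib upright at (430,220) in the crop. I'll descend and grip.

```bash
python3 -m crank '[[1,0,35,0,60],[1,0,65,0,60],[1,0,85,0,60],[1,0,89,0,60],[1,0,89,0,40],[1,0,89,0,10],[1,0,89,0,5],[1,0,89,0,5],[1,0,89,0,5],[1,0,89,0,5]]'
```

```text
t: 1.82
eef_pos: [480.2, -336.3, 48.1]
tcp_rot: [3.141, 0.001, 1.553]
ft_force: [-1.0, -1.5, 0.3]
opening: 0.271
grip_force: 0.0
```

```bash
python3 -m crank '[[0,0,0,0,5],[0,0,0,0,5],[0,0,0,0,5],[0,0,0,0,5],[0,0,0,0,5],[0,0,0,0,5]]'
```

```text
t: 2.32
eef_pos: [480.0, -336.0, 47.3]
tcp_rot: [-3.142, 0.0, 1.554]
ft_force: [-0.3, 0.0, -0.1]
opening: 0.054
grip_force: 0.0
```

The fingers closed to 5 mm with no grip force, so they missed the rib. I'll look before moving again.

```bash
python3 - <<'E'
from m import *
c=snap('scene','scene2')
x0,y0=240,130
cv2.imwrite('pics/b2.png',cv2.resize(c['img'][y0:230,x0:340],(800,800*90//100),interpolation=cv2.INTER_CUBIC)[:600+120][:720][120:])
t=snap('top','top2')
print(proj(c,[[480,-336,47.3],[480,-336,28]]),env.state()['joints'])
E
```

```text
[[289.5518313  192.66720223]
 [289.32373181 196.99974346]] [-7.23463345e-01  6.21922786e-01  1.79445679e+00 -1.10736816e-04
  7.25228255e-01 -7.06147445e-01]
```

View pics/b2.png

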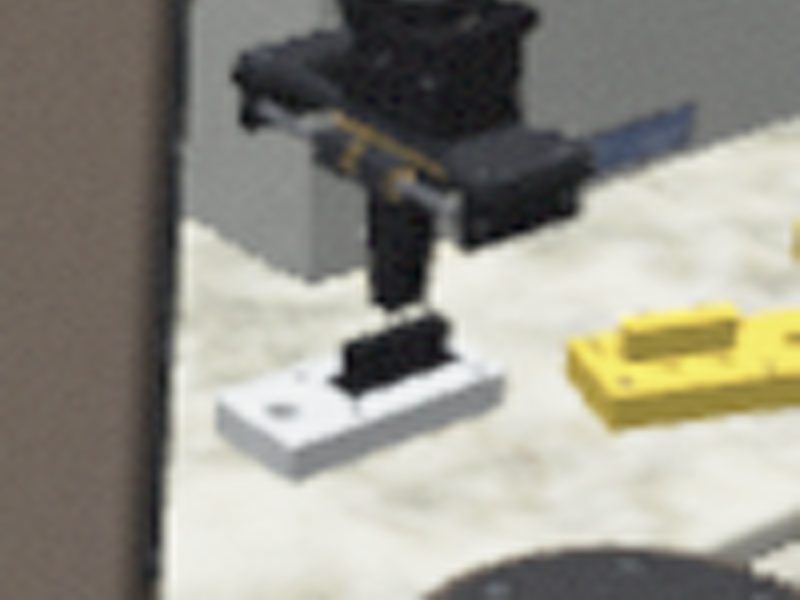

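The fingertips are at about pixel (290,183), where I expected (289,197). The rib stands untouched in front of or below them. I'll reconcile this with the top view and `tips_ahead`.

```bash
python3 - <<'E'
from m import *
c=load('scene2');t=load('top2')
print('tips_ahead',env.tips_ahead)
for z in(0,28,50,70,90):print(z,cast(c,[[290,183]],z)[0].round(1),)
print(proj(t,[[480,-336,28],[480,-336,47.3],[480,-336,110]]).round(1).tolist())
# robot pixels near
cv2.imwrite('pics/t2.png',cv2.resize(t['img'][150:260,220:340],(720,660),interpolation=cv2.INTER_CUBIC)[:600])
E
```

```text
tips_ahead 19.0
0 [ 596.5 -441.5    0. ]
28 [ 560.1 -408.5   28. ]
50 [ 531.5 -382.5   50. ]
70 [ 505.5 -358.8   70. ]
90 [ 479.4 -335.2   90. ]
[[278.6, 202.2], [279.0, 201.9], [280.2, 200.6]]
```

View pics/t2.png

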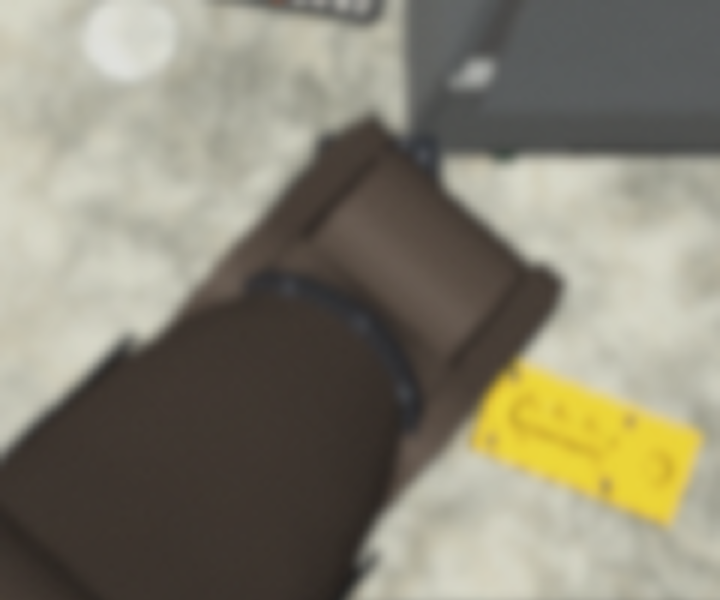

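```bash
python3 - <<'E'
from m import *
c=load('scene2');t=load('top2')
for z in(28,50,63,70):print(z,cast(c,[[290,189]],z)[0].round(1))
print('top',[(z,proj(t,[[480,-336,z]])[0].round(1).tolist()) for z in(110,200,300)])
print('body/tips rows',[(z,proj(c,[[480,-336,z]])[0].round(1).tolist()) for z in(28,60,106,141)])
a=load('scene1')['img'][120:220,240:340]
o=np.hstack([cv2.resize(x,(400,400),interpolation=cv2.INTER_CUBIC) for x in(a,c['img'][120:220,240:340])])
for k in range(0,100,20): cv2.line(o,(0,k*4),(800,k*4),(0,0,255),1)
cv2.imwrite('pics/cmp.png',o)
s=load('scene1')
print('s1',proj(s,[[450,-334,116],[512,-334,116],[480,-334,194]]).round(1).tolist())
E
```

```text
28 [ 523.9 -377.3   28. ]
50 [ 496.3 -352.1   50. ]
63 [ 480.  -337.3   63. ]
70 [ 471.2 -329.3   70. ]
top [(110, [280.2, 200.6]), (200, [282.2, 198.6]), (300, [284.8, 195.9])]
body/tips rows [(28, [289.3, 197.0]), (60, [289.7, 189.8]), (106, [290.3, 179.1]), (141, [290.7, 170.8])]
s1 [[295.3, 180.1], [284.4, 173.6], [290.9, 158.0]]
```

View pics/cmp.png

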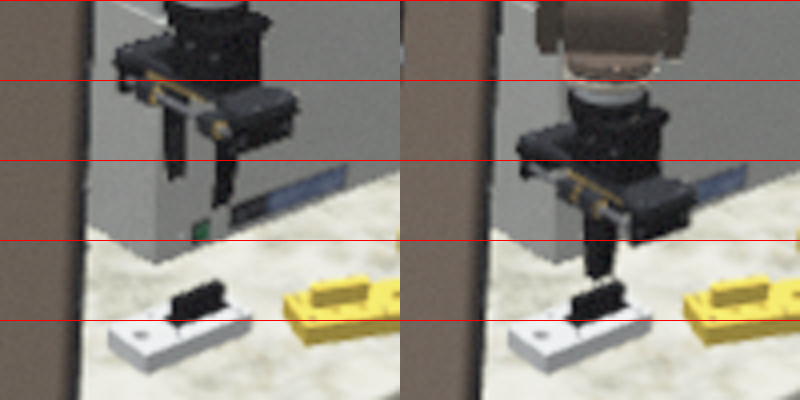

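Both pictures put the real fingertips about 35 mm higher than the reported pose implies, while the horizontal position is right (the ray at z=63 gives (480,-337)). So I'll treat height as biased, reopen, go down about 30 mm in small steps, and watch force and the camera.

```bash
python3 -m crank '[[0,0,0,0,60],[0,0,0,0,60],[0,0,0,0,60],[0,0,0,0,60],[0,0,0,0,60],[0,0,10,0,60],[0,0,20,0,60],[0,0,25,0,60],[0,0,29,0,60],[0,0,29,0,60]]'
python3 - <<'E'
from m import *
c=snap('scene','scene3')
print(env.state()['eef_pos'],env.state()['ft_force'])
cv2.imwrite('pics/b3.png',cv2.resize(c['img'][150:220,250:340],(800,622),interpolation=cv2.INTER_CUBIC)[:600])
E
```

```text
t: 3.25
eef_pos: [479.6, -335.7, 17.0]
tcp_rot: [-3.14, -0.001, 1.553]
ft_force: [0.2, -0.3, -0.1]
opening: 0.625
grip_force: 0.0
[ 479.79638913 -335.87812418   17.62116769] [ 0.29939398  0.62549242 -1.33406559]
```

View pics/b3.png

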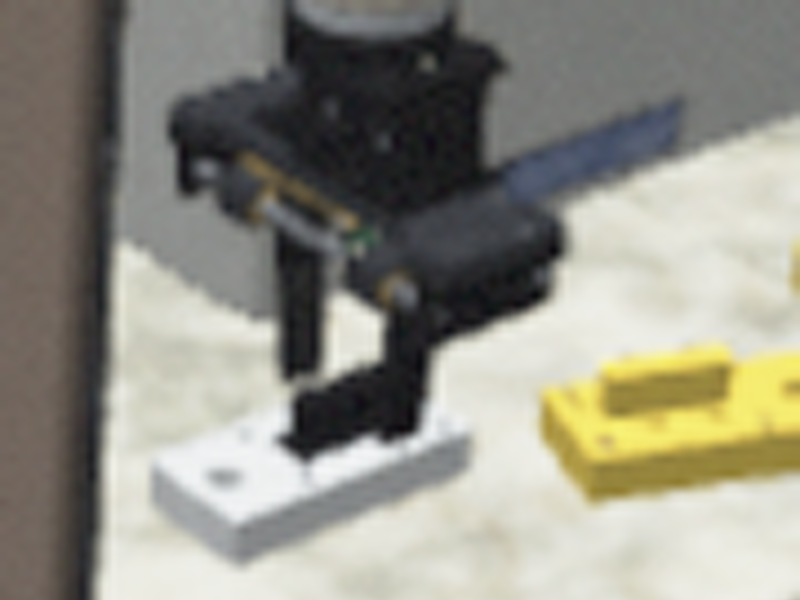

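The fingers now straddle the rib: near tip at (402,438) in the crop, just above the block's top face, and the rib lies between the two fingers. I'll go 3 mm lower and close.

```bash
python3 -m crank '[[0,0,3,0,60],[0,0,3,0,30],[0,0,3,0,5],[0,0,3,0,5],[0,0,3,0,5],[0,0,3,0,5],[0,0,3,0,5],[0,0,3,0,5],[0,0,3,0,5],[0,0,3,0,5]]'
```

```text
t: 4.13
eef_pos: [480.1, -336.1, 15.4]
tcp_rot: [3.141, 0.0, 1.554]
ft_force: [1.2, -0.6, 0.8]
opening: 0.15
grip_force: 30.0
```

The grip holds at 14 mm and 30 N. I'll lift, then carry and turn towards the front of the bed, well short of the needle.

```bash
python3 -m crank '[[0,0,-15,0,5],[0,0,-40,0,5],[0,0,-60,3,5],[15,0,-60,10,5],[40,-2,-60,17,5],[70,-3,-60,24,5],[100,-4,-60,31,5],[130,-5,-60,38,5],[160,-6,-60,45,5],[190,-7,-60,52,5]]'
```

```text
t: 4.97
eef_pos: [475.7, -144.5, 75.1]
tcp_rot: [-3.141, 0.001, 0.64]
ft_force: [0.6, -0.8, -4.0]
opening: 0.146
grip_force: 30.0
```

```bash
python3 -m crank '[[17,-23,0,7,5],[33,-46,0,14,5],[50,-69,0,21,5],[67,-92,0,28,5],[84,-115,0,35,5],[101,-138,0,42,5],[113,-155,0,48,5],[117.5,-161.5,0,50.5,5],[117.5,-161.5,0,50.5,5],[117.5,-161.5,0,50.5,5]]'
python3 - <<'E'
from m import *
snap('scene','scene4');snap('top','top4')
s=env.state();print(s['t'],s['eef_pos'],s['tcp_rot'],s['ft_force'],s['opening'])
c=load('scene4');x0,y0,S=150,170,8
i=cv2.resize(c['img'][y0:250,x0:250],None,fx=S,fy=S,interpolation=cv2.INTER_CUBIC).astype(int)
# block white pixels vs marble: report bright neutral mask near projected block top (underside z=60)
print(proj(c,[[473+20*.97,54-20*.23,84],[473+85*.97-30*.23,54-85*.23-30*.97,84],[473+85*.97+30*.23,54-85*.23+30*.97,84],[609,34.6,40],[601,36.5,79]]).round(1).tolist())
E
```

```text
t: 5.8
eef_pos: [472.7, 53.9, 75.1]
tcp_rot: [3.141, 0.0, -0.232]
ft_force: [0.4, -0.4, -3.1]
opening: 0.148
grip_force: 30.0
5.9 [472.85005684  53.08424159  75.18163895] [ 3.14134623e+00  2.99883308e-04 -2.34207867e-01] [-0.91892661  0.39343232 -3.9179804 ] 0.1430909426249842
[[198.1, 217.7], [201.2, 205.8], [184.2, 209.6], [186.4, 211.4], [186.0, 203.3]]
```

```bash
python3 - <<'E'
from m import *
t=load('top0')
c,s=np.cos(-.236),np.sin(-.236)
B=lambda x,y,z:[567+c*x-s*y,39.5+s*x+c*y,z]
f=lambda P:((proj(t,P)+.5-[150,140])*7).round().tolist()
print('arm front edge',f([B(34,-3,79),B(34,13,79)]),'arm back',f([B(87,5,79)]))
print('sidestop top',f([B(40,35,28),B(-50,35,28),B(40,49,28),B(-50,49,28)]))
print('endstop top',f([B(60,30,28),B(60,-20,28)]))
print('corners',f([B(100,60,8),B(100,-60,8),B(-100,-60,8),B(-100,60,8)]))
E
```

```text
arm front edge [[200.0, 197.0], [170.0, 190.0]] arm back [[212.0, 95.0]]
sidestop top [[155.0, 185.0], [111.0, 348.0], [130.0, 179.0], [85.0, 342.0]]
endstop top [[174.0, 152.0], [264.0, 174.0]]
corners [[149.0, 76.0], [361.0, 127.0], [266.0, 484.0], [51.0, 431.0]]
```

The bed model projects onto the observed features to within about 1 px, with y about 1.5 mm lower. Now I lower onto the bed.

```bash
python3 -m crank '[[0,0,15,0,5],[0,0,30,0,5],[0,0,42,0,5],[0,0,48,0,5],[0,0,49,0,5],[0,0,50,0,5],[0,0,50,0,5]]'; python3 -m crank '[[0,0,1,0,5],[0,0,1,0,5],[0,0,1,0,5]]'; python3 -m crank '[[0,0,1,0,5],[0,0,1,0,5],[0,0,1,0,5]]'
```

```text
t: 6.48
eef_pos: [473.2, 53.4, 25.6]
tcp_rot: [-3.142, -0.001, -0.236]
ft_force: [-0.1, 0.1, -3.3]
opening: 0.145
grip_force: 30.0
t: 6.73
eef_pos: [473.1, 53.7, 24.7]
tcp_rot: [-3.142, -0.001, -0.235]
ft_force: [-0.2, -0.5, -3.8]
opening: 0.142
grip_force: 30.0
t: 6.98
eef_pos: [473.0, 53.7, 23.4]
tcp_rot: [3.142, -0.0, -0.235]
ft_force: [0.1, -0.2, -2.6]
opening: 0.143
grip_force: 30.0
```

```bash
python3 -m crank '[[0,0,0.7,0,5],[0,0,0.7,0,5],[0,0,0.7,0,5]]';  python3 -m crank '[[0,0,0.6,0,5],[0,0,0.6,0,5],[0,0,0.6,0,5]]'
```

```text
t: 7.23
eef_pos: [473.1, 53.8, 23.4]
tcp_rot: [-3.142, -0.001, -0.235]
ft_force: [-2.1, -0.4, 9.6]
opening: 0.147
grip_force: 30.0
t: 7.48
eef_pos: [473.2, 53.7, 23.2]
tcp_rot: [-3.141, -0.002, -0.235]
ft_force: [-3.2, -0.6, 18.2]
opening: 0.146
grip_force: 30.0
```

```bash
python3 -m crank '[[3,0,-0.5,0,5],[10,0,-0.5,0,5],[18,0,-0.5,0,5],[26,0,-0.5,0,5],[34,0,-0.5,0,5],[42,0,-0.5,0,5],[50,0,-0.5,0,5],[56,0,-0.5,0,5],[60,0,-0.5,0,5],[60,0,-0.5,0,5]]'
```

```text
t: 8.32
eef_pos: [532.8, 39.5, 23.3]
tcp_rot: [-3.141, -0.003, -0.235]
ft_force: [1.6, -1.8, 6.8]
opening: 0.142
grip_force: 30.0
```

```bash
python3 -m crank '[[2,0,0,0,5],[4,0,0,0,5],[6,0,0,0,5],[6,0,0,0,5]]'; python3 -m crank '[[1,0,0,0,5],[2,0,0,0,5],[2,0,0,0,5]]';python3 -m crank '[[1,0,0,0,5],[2,0,0,0,5],[2,0,0,0,5]]'
```

```text
t: 8.65
eef_pos: [537.9, 38.2, 23.3]
tcp_rot: [-3.141, -0.002, -0.235]
ft_force: [0.4, 0.7, 7.3]
opening: 0.144
grip_force: 30.0
t: 8.9
eef_pos: [539.6, 37.8, 23.3]
tcp_rot: [-3.141, -0.001, -0.235]
ft_force: [-1.6, 0.3, 8.8]
opening: 0.144
grip_force: 30.0
t: 9.15
eef_pos: [541.5, 37.4, 23.3]
tcp_rot: [-3.141, -0.001, -0.235]
ft_force: [-1.2, 0.7, 7.8]
opening: 0.144
grip_force: 30.0
```

```bash
for k in 1 2 3; do python3 -m crank '[[1,0,0,0,5],[1,0,0,0,5],[1,0,0,0,5]]' | grep -E "eef|ft_f|rot"; done
```

```text
eef_pos: [542.2, 37.2, 23.3]
tcp_rot: [-3.141, -0.001, -0.235]
ft_force: [-3.3, 0.8, 9.3]
eef_pos: [542.2, 37.2, 23.2]
tcp_rot: [3.141, 0.001, -0.235]
ft_force: [-6.6, 3.1, 12.7]
eef_pos: [542.5, 37.1, 23.2]
tcp_rot: [3.141, 0.003, -0.235]
ft_force: [-9.8, 2.9, 15.1]
```

The end stop is in contact after about 71 mm, as expected. Now towards the side stop (tool -y).

```bash
python3 -m crank '[[-0.5,-2,0,0,5],[-0.5,-4,0,0,5],[-0.5,-6,0,0,5],[-0.5,-7,0,0,5],[-0.5,-7,0,0,5]]'| grep -E "eef|ft_f|rot"; for k in 1 2 3; do python3 -m crank '[[0,-1,0,0,5],[0,-1.5,0,0,5],[0,-1.5,0,0,5]]' | grep -E "eef|ft_f|rot"; done
```

```text
eef_pos: [544.0, 43.6, 23.2]
tcp_rot: [3.141, 0.002, -0.235]
ft_force: [-8.5, -0.4, 13.6]
eef_pos: [544.3, 44.9, 23.2]
tcp_rot: [3.141, 0.002, -0.235]
ft_force: [-8.1, -2.8, 12.9]
eef_pos: [544.7, 46.4, 23.2]
tcp_rot: [3.141, 0.002, -0.235]
ft_force: [-8.5, -2.3, 13.4]
eef_pos: [545.0, 47.8, 23.2]
tcp_rot: [3.141, 0.002, -0.235]
ft_force: [-7.7, -2.5, 13.2]
```

```bash
for k in 1 2 3 4 5; do python3 -m crank '[[0,-1,0,0,5],[0,-1,0,0,5],[0,-1,0,0,5]]' | grep -E "eef|ft_f|rot"; done
```

```text
eef_pos: [545.2, 48.8, 23.2]
tcp_rot: [3.141, 0.002, -0.235]
ft_force: [-8.2, -2.2, 12.6]
eef_pos: [545.5, 49.8, 23.2]
tcp_rot: [3.141, 0.002, -0.235]
ft_force: [-7.8, -2.7, 12.8]
eef_pos: [545.7, 50.7, 23.2]
tcp_rot: [3.141, 0.002, -0.235]
ft_force: [-8.4, -2.5, 12.8]
eef_pos: [545.9, 51.6, 23.2]
tcp_rot: [3.141, 0.002, -0.235]
ft_force: [-8.3, -2.7, 13.0]
eef_pos: [545.9, 51.7, 23.2]
tcp_rot: [3.14, 0.002, -0.235]
ft_force: [-10.4, -11.5, 13.5]
```

```bash
python3 -m crank '[[1,0,0,0,5],[2,-0.3,-0.2,0,5],[2,-0.3,-0.2,0,5],[2,-0.3,-0.2,0,5]]'; python3 - <<'E'
from h import env
print(env.state()['moment'])
E
for k in 1 2 ; do python3 -m crank '[[0,0,0,-0.4,5],[0,0,0,-0.4,5],[0,0,0,-0.4,5]]' | grep -E "eef|ft_f|rot"; python3 -c "
from h import env
print(env.state()['moment'],env.state()['tcp_rot'])"; done
```

```text
t: 12.65
eef_pos: [546.4, 51.6, 23.0]
tcp_rot: [3.139, 0.006, -0.235]
ft_force: [-14.5, -10.9, 14.2]
opening: 0.146
grip_force: 30.0
[-2.01160151  2.67103512 -0.0937419 ]
eef_pos: [546.4, 51.6, 23.0]
tcp_rot: [3.139, 0.006, -0.229]
ft_force: [-15.6, -10.9, 14.9]
[-2.04517086  2.70631557 -0.40451244] [ 3.13913385  0.00570543 -0.22873527]
eef_pos: [546.5, 51.6, 23.0]
tcp_rot: [3.139, 0.006, -0.222]
ft_force: [-14.7, -11.6, 14.6]
[-2.07536558  2.6322518  -0.42074273] [ 3.13924507  0.00559389 -0.22193797]
```

```bash
for k in 1 2 3 4 5; do python3 -m crank '[[0,0,0,0.35,5],[0,0,0,0.35,5],[0,0,0,0.35,5]]' | grep -E "ft_f"; python3 -c "
from h import env
s=env.state();print(s['moment'].round(3),s['tcp_rot'][2].round(4),s['eef_pos'].round(2))"; done
```

```text
ft_force: [-14.7, -11.0, 13.9]
[-1.989  2.627 -0.305] -0.2278 [546.5   51.56  23.05]
ft_force: [-15.0, -11.1, 14.6]
[-1.984  2.577 -0.196] -0.2335 [546.5   51.55  23.02]
ft_force: [-14.8, -12.1, 13.8]
[-2.008  2.551  0.13 ] -0.2391 [546.51  51.56  23.04]
ft_force: [-14.6, -12.8, 14.7]
[-1.971  2.491  0.324] -0.2447 [546.6   51.53  23.03]
ft_force: [-13.5, -11.9, 14.1]
[-1.996  2.507  0.336] -0.2507 [546.63  51.52  23.  ]
```

Moment against yaw gives the flush yaw as about -0.238, the steep zone between the plateaus, which matches the cameras. I'll return there and press a little more firmly on both stops.

```bash
python3 -m crank '[[0,0,0,-0.7,5],[0.5,-0.2,0.1,-0.7,5],[1,-0.4,0.1,-0.7,5],[1,-0.4,0.1,-0.7,5],[1,-0.4,0.1,-0.7,5],[1,-0.4,0.1,-0.7,5]]'; python3 - <<'E'
from m import *
s=env.state();print(s['moment'].round(3),s['tcp_rot'].round(4),s['eef_pos'].round(2),s['ft_force'].round(1))
c=snap('scene','scene5');t=snap('top','top5')
# unoccluded bright block pixels: outline at top-face height 32, cast to bed frame
d=lambda P:np.c_[(P[:,0]-567)*.9723-(P[:,1]-38)*.2338,(P[:,0]-567)*.2338+(P[:,1]-38)*.9723]
for n,k in(('scene',c),('top',t)):
    ref=load(n+'0')['img'].astype(int);diff=np.abs(k['img'].astype(int)-ref).sum(2)
    m=((k['img'].min(2)>195)&(diff>60))
    y,x=np.nonzero(m);P=cast(k,np.c_[x,y],32);q=d(P);g=(abs(q[:,0]+5)<80)&(abs(q[:,1]-5)<45)
    print(n,g.sum(),q[g].min(0).round(1) if g.any() else '',q[g].max(0).round(1) if g.any() else '')
E
```

```text
t: 14.9
eef_pos: [547.1, 51.4, 22.8]
tcp_rot: [3.138, 0.006, -0.239]
ft_force: [-16.8, -13.5, 15.3]
opening: 0.147
grip_force: 30.0
[-2.496  2.908  0.048] [ 3.1383  0.0064 -0.2391] [547.11  51.38  22.85] [-16.8 -13.5  15.3]
scene 27 [-52.8  34.2] [62.8 41.1]
top 98 [-67.2 -20.9] [58.4  3. ]
```

```bash
python3 -m crank '[[1,0,0,0,5],[2,-0.2,-0.1,0,5],[2,-0.2,-0.1,0,5],[2,-0.2,-0.1,0,5],[2,-0.2,-0.1,0,5],[2,-0.2,-0.1,0,5],[2,-0.2,-0.1,0,5],[2,-0.2,-0.1,0,5]]'; python3 - <<'E'
from h import env
s=env.state();print(s['moment'].round(3),s['tcp_rot'].round(4),s['eef_pos'].round(2),s['ft_force'].round(1))
E
```

```text
t: 15.67
eef_pos: [548.4, 51.1, 22.6]
tcp_rot: [3.138, 0.008, -0.239]
ft_force: [-18.6, -14.4, 13.1]
opening: 0.144
grip_force: 30.0
[-2.547  3.194  0.093] [ 3.1379  0.008  -0.239 ] [548.42  51.1   22.61] [-18.6 -14.4  13.1]
```

```bash
python3 -m crank '[[0,0,0.4,0,5],[0,0,0.4,0,5],[0,0,0.4,0,5],[0,0,0.4,0,5],[0,0,0.4,0,5],[0,0,0.4,0,5],[0,0,0.4,0,5],[0,0,0.4,0,5],[0,0,0.4,0,5],[0,0,0.4,0,5]]'; python3 - <<'E'
from h import env
s=env.state();print(s['moment'].round(3),s['tcp_rot'].round(4),s['eef_pos'].round(2),s['ft_force'].round(1))
E
```

```text
t: 16.5
eef_pos: [548.8, 51.0, 22.5]
tcp_rot: [3.138, 0.007, -0.239]
ft_force: [-17.9, -14.4, 15.4]
opening: 0.143
grip_force: 30.0
[-2.656  3.131  0.01 ] [ 3.1381  0.007  -0.239 ] [548.81  51.04  22.51] [-17.9 -14.4  15.4]
```

```bash
for k in 1 2; do python3 -m crank '[[0,0,0,0,5],[0,0,0,0,5],[0,0,0,0,5],[0,0,0,0,5],[0,0,0,0,5],[0,0,0,0,5]]'|grep -E "eef|ft_f|grip"; done
```

```text
eef_pos: [548.8, 51.0, 22.5]
ft_force: [-17.6, -15.5, 15.7]
grip_force: 30.0
eef_pos: [548.8, 51.0, 22.5]
ft_force: [-16.9, -14.4, 15.4]
grip_force: 30.0
```

The hold is stable and presses both stops, so I'm handing in.

```bash
python3 -c "
from h import env
print(env.job_done())"
```

```text
the job is handed in; nothing more can be done
None
```

I handed the job in with the block on the bed, still gripped and pressed at about 13 N against the end stop and 18 N against the side stop; the seating rests on contact forces and a rough camera check, as I had no picture views left.

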